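# Gauge the opal plates, load the 10 mm one in the reader and change over its lamp feed

## Robot

A 6-joint arm with a two-finger parallel gripper is mounted at the origin on the work surface. World frame = base frame: x ahead of the robot, y to its left, z up, the work surface at z = 0. Lengths are in m, angles in rad, forces in N, time in s.
With the tool pointing down it reaches from about 0.25 to 0.725 m from the base axis. Payload 4 kg.
Tool frame: the origin (TCP) lies at the very end of the fingers, on their centre line; the grasp point (between the pads) lies 19 mm behind it (bot.pinch_z is the distance from the TCP to the grasp point, in m); z points along the fingers, x is the direction in which the jaws open and shut, and the axes are right-handed (so a half turn about z gives the same grasp; the last joint's range is limited). The gripper opens to 85 mm and grips with 20 to 120 N. Pads are 22 mm wide; open, the fingers measure 114 mm over their backs; the gripper's body (76 mm by 85 mm) begins 54 mm behind the grasp point. The pads swing forward as they close: fully open they stand 13 mm farther back than shut.
Start: joints at [1.306, 0.241, 0.005, 1.335, 0, 1.571], TCP at [0.131, 0.483, 0.231] pointing down, gripper open.
Joint ranges: [-2.72, 2.72], [-1.05, 1.87], [-1.09, 1.28], [-1.99, 2.15], [-1.42, 1.44], [-3.14, 3.14]. Speed limits (rad/s): [2.79, 2.79, 3.14, 3.14, 3.14, 3.14].

## Interface

Orientations are given as a unit quaternion [x, y, z, w].
In Python, from workcell import bot gives the robot as it stands. The module is installed in compiled form; this text tells all that it offers.
- The arm moves only by the shell command python3 -m inch 'ROWS'. ROWS is JSON, a list of rows, each a list of 7 numbers: the shift along the tool's x, y, z scaled (see below), then the turn, a rotation vector about the tool's x, y, z scaled (see below), then the gripper command: -1 is fully open, 1 is shut, values between are in proportion. In form: [[x, y, z, wx, wy, wz, gripper], ...]. A call has exactly 8 rows; each row shifts and turns the commanded pose from where the row before left it, along the tool's axes as they then stand; what a row does not reach is not made up. The controller multiplies each number of a shift by 2.5 cm and each number of a turn by 180 degrees. A row lasts 1/10 s, in which the tool goes at most 50 mm and 8.59 degrees, less where a joint would pass 70% of its speed; a pose out of reach is approached as far as the arm can. A call with a number of a shift or a turn outside -1 to 1 is refused whole. A call with a gripper value outside its range is refused whole. The fingers move at their own pace and stop on an object; the grip force is fixed at half the most. Time passes only in rows, so rows that do not move let the fingers close, or fill a call up. It gives the time, the measured TCP pose, the force and the opening at its end, in the units of the state.
- bot.get_obs(): the state, without advancing time (a new reading comes with each control period).
- bot.camera(name): name is "side" or "top" or "wrist"; returns (picture, depth): 420x560x3 uint8, blue, green, red; 420x560 float32, m along the optical axis (not along the pixel's ray), 0 where there is no reading.
- bot.get_calibration(name): a dict with "vfov" (degrees; the focal length in pixels is half the picture's height over the tangent of half this angle, whatever the lens; pixels are square), "cx", "cy" (the principal point, pixels), "R" (3x3) and "t" (3): a world point X has camera coordinates R X + t. Camera axes: x right, y down, z forward; pixel columns grow to the right and rows downward; lengths in m; the calibration is good to about 2 mm. A picture is of the moment at which its call begins: read the wrist's pose just before it. get_calibration takes no time and is no camera call; for the wrist camera it gives the pose at the moment of the call.
- bot.job_done(): hands the job in, once; it reports no verdict.
The state is a dict: "clock": time; "joint_pos": joint angles; "joint_vel": joint speeds; "tau": joint torques, N m; "eef_pos": TCP position; "tool_rot": TCP orientation; "ft_force": force on the tool from outside, world axes, zero at the start; "ft_torque": the same for the moment, N m; "grip_width": finger opening in m.
Only numpy, scipy, OpenCV 4.12 (cv2) and the standard library are available. Lean on these libraries where they do the work, as an engineer would, in place of code of your own. Each camera call takes 0.05 s, during which the arm holds its last target.

## Task

Pinch the look-alike opal plates in the grey rack, reading the finger opening, to find the 10 mm one, the only one thin enough for the reader, and set it (no dropping) upright, right down between the dark cheeks on the white reader, its ends even with theirs; leave the other two standing in the rack. Only then, with the plate let go, move the lamp switch lever from the left to upright centre off, pause two seconds, and take it fully right. Leave the other things on the bench where they are and let go of everything.

Things in the scene. Friction and masses are not known exactly. Their poses are not given: they have to be found in the camera images.
- plate_a: one of three look-alike opal white plastic plates on edge in the rack, 110 mm long (its x), 85 mm high (z), 10, 16 or 22 mm thick (y), 0.08 to 0.3 kg; which plate has which thickness is not told and its slot is shuffled: gauge it by pinching across the thickness. Origin: centre of its lower edge face
- plate_b: one of three look-alike opal white plastic plates on edge in the rack, 110 mm long (its x), 85 mm high (z), 10, 16 or 22 mm thick (y), 0.08 to 0.3 kg; which plate has which thickness is not told and its slot is shuffled: gauge it by pinching across the thickness. Origin: centre of its lower edge face
- plate_c: one of three look-alike opal white plastic plates on edge in the rack, 110 mm long (its x), 85 mm high (z), 10, 16 or 22 mm thick (y), 0.08 to 0.3 kg; which plate has which thickness is not told and its slot is shuffled: gauge it by pinching across the thickness. Origin: centre of its lower edge face
- rack: fixed grey rack, base 130 (x) x 262 (y) mm, origin mid-underside. Three slots along its x, at y = -85, 0 and 85 mm, each 30 mm wide between walls 8 mm thick, 120 mm long, tops 37 mm above the table; slot floors 12 mm above the table. Plates stand along the rack's x, tops 97 mm above the table, 60 mm out of the walls
- reader: fixed white housing, 170 (x) x 130 (y) x 45 mm high, origin mid-underside. On its flat top two dark cheeks, 110 mm long, 38 mm wide over all, form an open-ended channel along x, centred on the origin: floor 45 mm above the underside, 13.5 mm wide for the lower 18 mm, then flaring to about 30 mm at the tops, 75 mm above the underside. Only the 10 mm plate goes down to the floor
- switch: fixed grey switch box, 100 (x) x 120 (y) x 60 mm high, origin at the centre of its underside; its +y side is its left as seen from the robot. The lever pivots about an axis along the box's x, 45 mm above the underside over the origin. The reader and the switch box may swap places
- lever (a joint): angle of the lever, rad: -0.6 leaning fully left (to the box's +y), 0 upright = centre off, +0.6 fully right (to -y), with stops at both ends. No detent and no spring: friction holds it where it is left; 2 to 3 N sideways at the crossbar moves it. It starts at or within 0.1 rad of the left stop
- lever_bar (a point): centre of the black round crossbar on top of the lever: 14 mm in diameter, 70 mm long along the box's x, 90 mm from the pivot axis; it stays parallel to the box's x, on a 12 mm thick round steel stem
- tape: bystander: roll of white tape lying flat, 90 mm across, 20 mm high; origin at the middle of its underside
- marker: bystander: black marker pen lying down, 125 mm long, 14 mm thick; origin at the centre
- sample_bottle: bystander: capped glass sample bottle, 60 mm across, 110 mm high, standing; origin at the middle of its underside
- dish: bystander: clear round closed dish, 90 mm across, 10 mm high; origin at the middle of its underside
- beaker: bystander: glass beaker, 70 mm across the rim, 85 mm high, standing; origin at the middle of its underside
- notebook: bystander: brown notebook lying flat, 140 x 100 x 12 mm; origin at the middle of its underside
- spatula: bystander: flat steel spatula with a wooden handle lying flat, about 180 mm long; origin at the lowest point under its middle, handle to -x
There are look-alikes about, which are no part of the job. Leave any purple look-alike of the switch alone.

How it is judged:
By the outcome, as a careful person would: the job done as asked, in the order asked, and still so for the second after the job is handed in, with the robot touching nothing.
It also fails if it takes over 67 s, if anything falls off the work surface, if the arm or the gripper's body presses on something with over 40 N, if the wrist force passes 120 N, or if a joint passes its speed limit or range.

## Working session

There is one attempt and no reset: what is moved stays moved. The work goes in short steps, Python scripts to look and compute and a shell command to move; the robot and the scene stay as the last step left them, time stands still between calls to the robot, and variables do not carry over. Pictures are saved under pics/ and viewed, and the job is handed in when it is done.

```bash
mkdir -p pics; python3 - <<'E'
from workcell import bot
import cv2,numpy as np
o=bot.get_obs()
for k,v in o.items(): print(k,np.round(v,4))
print(bot.pinch_z)
for n in ["top","side"]:
    c=bot.get_calibration(n); print(n,c)
    p,d=bot.camera(n); cv2.imwrite(f"pics/{n}0.png",p); np.save(f"pics/{n}0d.npy",d)
E
```

```text
clock 0.0
joint_pos [1.306  0.2414 0.0037 1.3352 0.     1.5708]
joint_vel [-0.0008  0.      0.0003  0.0007 -0.0006 -0.0008]
tau [-8.00000e-04 -3.72314e+01  2.52407e+01  1.69000e-02 -0.00000e+00
 -0.00000e+00]
eef_pos [0.1307 0.482  0.2304]
tool_rot [ 7.943e-01  6.076e-01 -8.000e-04  6.000e-04]
ft_force [ 0.7278 -0.294   0.0299]
ft_torque [-0.0037 -0.0076  0.0031]
grip_width 0.0851
0.0187
top {'vfov': 54.36869679692089, 'cx': 287.7863075478919, 'cy': 211.58110050910156, 'R': array([[ 0.01805214, -0.99970643, -0.01616095],
       [-0.98951614, -0.015547  , -0.14358305],
       [ 0.14328964,  0.01858351, -0.98950631]]), 't': array([0.01507961, 0.51626413, 1.129798  ])}
side {'vfov': 54.06924658153034, 'cx': 276.6479162919885, 'cy': 202.98653874791185, 'R': array([[ 0.81126878, -0.58445131, -0.01611302],
       [-0.42031231, -0.5638295 , -0.71093871],
       [ 0.40642406,  0.58353489, -0.70306935]]), 't': array([-0.38966042,  0.30295763,  0.88465701])}
```

View pics/top0.png

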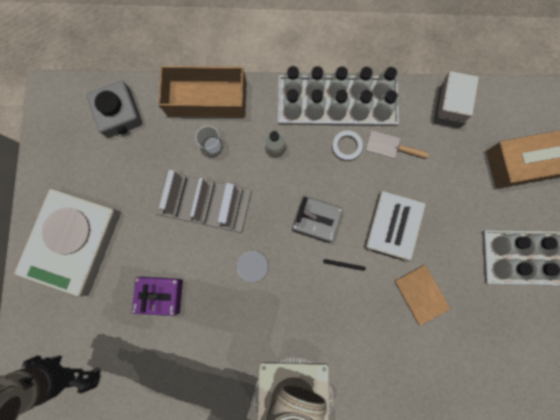

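View pics/side0.png

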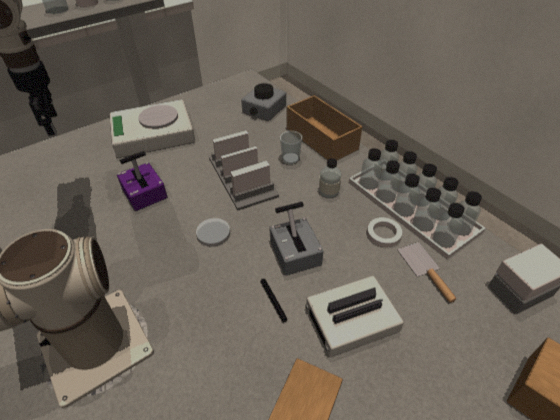

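The top view shows the rack near (203,200), the grey switch at (318,218) with its lever to the left, and the reader at (397,226). The purple look-alike is at (157,296). Next I'll enlarge these areas and measure.

```bash
cat > h.py <<'E'
import cv2,numpy as np
def K(c): 
    f=210/np.tan(np.radians(c['vfov'])/2); return f
def ray(c,u,v):
    f=K(c); d=np.array([(u-c['cx'])/f,(v-c['cy'])/f,1.0]); return -c['R'].T@c['t'], c['R'].T@d
def onz(c,u,v,z):
    o,d=ray(c,u,v); return o+d*(z-o[2])/d[2]
def cloud(c,d):
    f=K(c); v,u=np.mgrid[0:420,0:560]
    P=np.stack([(u-c['cx'])/f*d,(v-c['cy'])/f*d,d],-1); return (P-c['t'])@c['R']
def proj(c,X):
    q=c['R']@np.array(X)+c['t']; f=K(c); return q[:2]/q[2]*f+[c['cx'],c['cy']]
E
python3 - <<'E'
from workcell import bot
from h import *
p=cv2.imread('pics/top0.png'); d=np.load('pics/top0d.npy'); c=bot.get_calibration('top')
W=cloud(c,d)
for (u,v) in [(250,230),(300,300),(450,330),(100,180),(397,200),(390,245),(300,230)]: print((u,v),W[v,u].round(4))
np.save('pics/Wt.npy',W)
a=cv2.resize(p[160:240,150:260],None,fx=7,fy=7,interpolation=cv2.INTER_CUBIC); cv2.imwrite('pics/crop_rack.png',a)
a=cv2.resize(p[180:270,285:435],None,fx=5.3,fy=5.3,interpolation=cv2.INTER_CUBIC); cv2.imwrite('pics/crop_rd.png',a)
s=cv2.imread('pics/side0.png'); ds=np.load('pics/side0d.npy'); Ws=cloud(bot.get_calibration('side'),ds); np.save('pics/Ws.npy',Ws)
for (u,v) in [(200,270),(350,250),(140,260),(340,325)]: print('s',(u,v),Ws[v,u].round(4))
E
```

```text
(250, 230) [0.465  0.1342 0.0006]
(300, 300) [ 0.2665 -0.015  -0.0037]
(450, 330) [ 0.1917 -0.4391 -0.0042]
(100, 180) [6.082e-01 5.900e-01 3.000e-04]
(397, 200) [ 0.5527 -0.2852  0.0458]
(390, 245) [ 0.425  -0.2632  0.0456]
(300, 230) [ 0.4612 -0.0115  0.063 ]
s (200, 270) [0.2741 0.0382 0.0006]
s (350, 250) [ 6.146e-01 -1.354e-01  6.000e-04]
s (140, 260) [0.166  0.1557 0.0014]
s (340, 325) [ 0.4327 -0.2932  0.0451]
```

View pics/crop_rack.png

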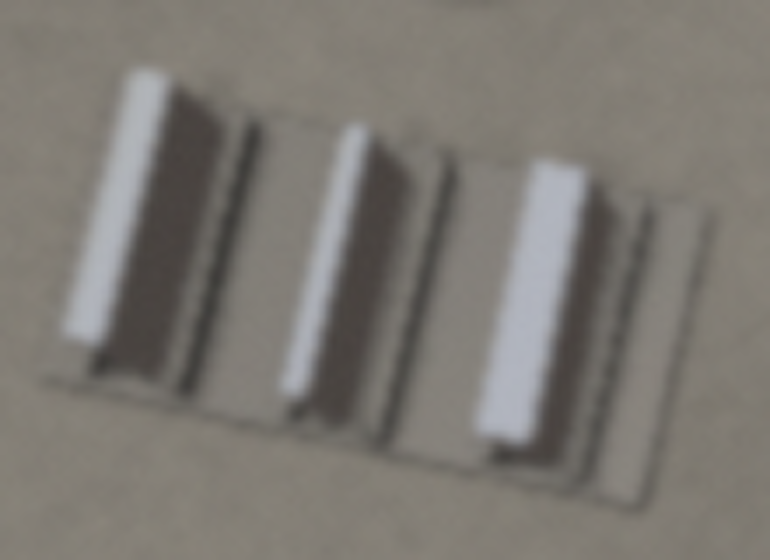

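View pics/crop_rd.png

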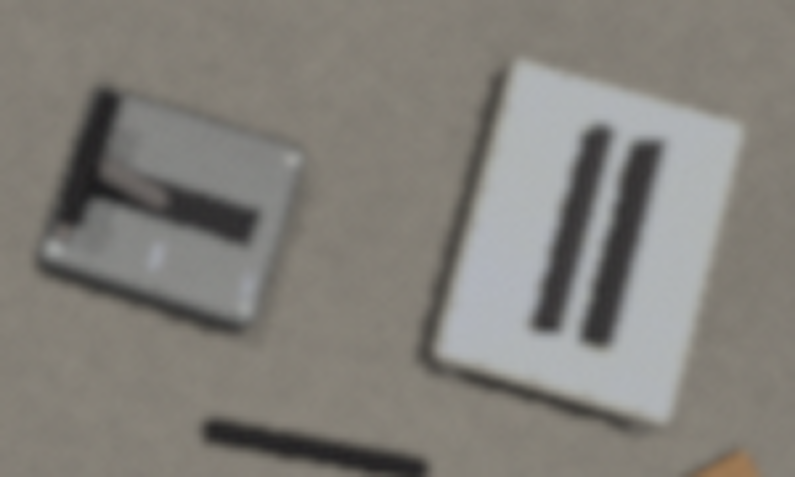

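The top crop shows three plates. The middle one, near full-image (195,198), looks thinnest. The crossbar leans left, and the reader channel is between the dark cheeks. Now I'll fit rectangles to them.

```bash
cat > m.py <<'E'
from workcell import bot
from h import *
for n in ['top','side']:
    p=cv2.imread(f'pics/{n}0.png'); c=bot.get_calibration(n)
    W=np.load('pics/Wt.npy' if n=='top' else 'pics/Ws.npy'); hsv=cv2.cvtColor(p,cv2.COLOR_BGR2HSV); z=W[...,2]
    def rect(mask,zz,lab,minA=25):
        m=mask.astype(np.uint8); k,L,st,ce=cv2.connectedComponentsWithStats(m)
        for i in range(1,k):
            if st[i,4]<minA: continue
            v,u=np.nonzero(L==i)
            P=np.array([onz(c,a,b,zz)[:2] for a,b in zip(u,v)]).astype(np.float32)
            # point-set rect
            r=cv2.minAreaRect(P*1000); s=np.array(r[1]); bx=cv2.boxPoints(r); e=[bx[1]-bx[0],bx[2]-bx[1]]; e=max(e,key=np.linalg.norm)
            print(n,lab,st[i,4],'c',np.round(r[0],1),'mean',(P.mean(0)*1000).round(1),'size',s.round(1),'long-ang',round(np.degrees(np.arctan2(e[1],e[0]))%180,2))
    U,V=np.meshgrid(np.arange(560),np.arange(420))
    X,Y=W[...,0],W[...,1]
    S,Vv=hsv[...,1],hsv[...,2]
    rack=(X>.4)&(X<.68)&(Y>.1)&(Y<.45)
    rect(rack&(abs(z-.097)<.008),.097,'plate')
    rd=(X>.38)&(X<.62)&(Y>-.4)&(Y<-.17)
    rect(rd&(abs(z-.075)<.008),.075,'cheek(z)')
    rect(rd&(z>.04),.045,'readertop')
    sw=(X>.4)&(X<.58)&(Y>-.15)&(Y<.1)
    rect(sw&(abs(z-.06)<.006),.06,'swtop',60)
    rect(sw&(z>.095),.12,'bar(z)')
    for lab,R,lo in [('rack z>.03',rack,.03),('sw z>.09',sw,.09)]:
        q=R&(z>lo); print(lab,q.sum(),np.percentile(z[q],[5,50,95]).round(4))
E
python3 m.py
```

```text
top plate 260 c [564.4 355.8] mean [564.2 356.8] size [ 20.2 110.1] long-ang 169.57
top plate 169 c [543.9 274. ] mean [543.8 274.4] size [ 12.1 109.2] long-ang 168.95
top plate 339 c [529.4 192.6] mean [529.4 192.9] size [ 23.9 109.8] long-ang 169.92
top cheek(z) 113 c [ 485.9 -265.9] mean [ 484.9 -265.9] size [ 11.6 110.4] long-ang 164.25
top cheek(z) 139 c [ 479.2 -292.4] mean [ 479.4 -293.5] size [ 11.8 109.9] long-ang 164.94
top readertop 2696 c [ 482.2 -279.7] mean [ 481.6 -279.6] size [129.1 169. ] long-ang 164.34
top swtop 1281 c [495.4 -57.8] mean [491.4 -64.5] size [119.4  99.6] long-ang 72.89
top bar(z) 166 c [508.1 -20.8] mean [508.8 -15. ] size [29.3 71.2] long-ang 162.59
rack z>.03 1858 [0.0337 0.0755 0.0994]
sw z>.09 171 [0.0991 0.1261 0.1304]
side plate 190 c [562.8 352.9] mean [562.5 354.4] size [ 30.3 112.2] long-ang 169.22
side plate 161 c [542.1 271.4] mean [541.4 272. ] size [ 20.8 110.3] long-ang 168.91
side plate 289 c [527.9 190. ] mean [528.3 190.1] size [ 32.1 111.7] long-ang 169.93
side cheek(z) 264 c [ 484.5 -270.4] mean [ 484.3 -269.6] size [ 13.9 111.3] long-ang 164.57
side cheek(z) 138 c [ 477.2 -295.8] mean [ 476.  -295.6] size [  6.3 111.7] long-ang 163.57
side readertop 4251 c [ 480.6 -282.6] mean [ 478.3 -284.8] size [131.  169.6] long-ang 164.19
side swtop 1485 c [493.4 -61.2] mean [491.8 -63.9] size [124.5 100.2] long-ang 73.0
side bar(z) 215 c [507.3 -13.3] mean [507.7 -17.3] size [71.4 56.4] long-ang 26.74
rack z>.03 2406 [0.0349 0.07   0.0988]
sw z>.09 226 [0.0956 0.1244 0.1303]
```

```bash
cat > t.py <<'E'
import sys
from workcell import bot
from h import *
from scipy.spatial.transform import Rotation as R
# python3 t.py x y z toolx_yaw_deg  -> total units in tool axes (small yaw turn applied at the end)
o=bot.get_obs(); r=R.from_quat(o['tool_rot']); M=r.as_matrix()
x,y,z,yaw=map(float,sys.argv[1:5]); a=np.radians(yaw)
T=np.array([[np.cos(a),np.sin(a),0],[np.sin(a),-np.cos(a),0],[0,0,-1]])
d=np.array([x,y,z])-o['eef_pos']
print('clock',round(o['clock'],2),'pos',o['eef_pos'].round(4),'toolx yaw',np.degrees(np.arctan2(M[1,0],M[0,0])).round(2),'tilt',(M[:2,2]*57.3).round(2),'grip',round(o['grip_width'],4),'F',o['ft_force'].round(1))
print('shift units (old axes)',(M.T@d/.025).round(2),'(new axes)',(T.T@d/.025).round(2),'turn units',(R.from_matrix(M.T@T).as_rotvec()/np.pi).round(4))
E
python3 t.py .543 .273 .15 78.93
```

```text
clock 0.1 pos [0.1307 0.482  0.2305] toolx yaw 74.83 tilt [-0.03 -0.11] grip 0.0854 F [-0.4  0.9 -0.3]
shift units (old axes) [-3.75 18.1   3.23] (new axes) [-5.04 17.79  3.22] turn units [-0.      0.0006 -0.0228]
```

```bash
python3 -m inch '[[0,0,0,0,0,-0.0228,-1],[-0.28,0.9,0,0,0,0,-1],[-0.28,1,0,0,0,0,-1],[-0.28,1,0,0,0,0,-1],[-0.28,1,0,0,0,0,-1],[-0.28,1,0,0,0,0,-1],[-0.28,1,0,0,0,0,-1],[-0.28,1,0,0,0,0,-1]]'; python3 -m inch '[[-0.28,1,0,0,0,0,-1],[-0.28,1,0,0,0,0,-1],[-0.28,1,0,0,0,0,-1],[-0.28,1,0,0,0,0,-1],[-0.28,1,0,0,0,0,-1],[-0.28,1,0,0,0,0,-1],[-0.28,1,0,0,0,0,-1],[-0.28,1,0,0,0,0,-1]]';python3 t.py .543 .273 .15 78.93
```

```text
clock: 0.9
eef_pos: [0.2914, 0.4005, 0.2308]
tool_rot: [0.772, 0.636, -0.001, 0.0]
ft_force: [0.4, 1.1, -0.2]
grip_width: 0.0856
clock: 1.7
eef_pos: [0.4769, 0.3072, 0.2307]
tool_rot: [0.772, 0.636, -0.001, -0.0]
ft_force: [0.4, 1.3, 0.1]
grip_width: 0.0852
clock 1.7 pos [0.4769 0.3072 0.2307] toolx yaw 78.93 tilt [-0.06 -0.04] grip 0.0852 F [0.4 1.3 0.1]
shift units (old axes) [-0.83  2.86  3.23] (new axes) [-0.84  2.86  3.23] turn units [-0.0003  0.0003 -0.    ]
```

```bash
python3 -m inch '[[-0.3,0.95,0,0,0,0,-1],[-0.27,0.95,0,0,0,0,-1],[-0.27,0.96,0.4,0,0,0,-1],[0,0,0.9,0,0,0,-1],[0,0,0.9,0,0,0,-1],[0,0,1,0,0,0,-1],[0,0,0,0,0,0,-1],[0,0,0,0,0,0,-1]]';python3 t.py .543 .273 .15 78.93
python3 - <<'E'
from workcell import bot
from h import *
c=bot.get_calibration('wrist'); p,d=bot.camera('wrist'); cv2.imwrite('pics/w1.png',p); np.save('pics/w1d.npy',d)
np.savez('pics/w1c.npz',R=c['R'],t=c['t'],vfov=c['vfov'],cx=c['cx'],cy=c['cy'])
W=cloud(c,d)
m=(abs(W[...,2]-.097)<.006).astype(np.uint8)
k,L,st,ce=cv2.connectedComponentsWithStats(m)
for i in range(1,k):
    if st[i,4]>300:
        v,u=np.nonzero(L==i); P=np.array([onz(c,a,b,.097)[:2] for a,b in zip(u,v)],np.float32)*1000
        print(st[i],cv2.minAreaRect(P),P.mean(0))
E
```

```text
clock: 2.5
eef_pos: [0.5419, 0.2734, 0.1509]
tool_rot: [0.772, 0.636, -0.001, -0.0]
ft_force: [-0.8, -0.1, 1.5]
grip_width: 0.0855
clock 2.5 pos [0.5419 0.2734 0.1509] toolx yaw 78.93 tilt [-0.1  -0.05] grip 0.0855 F [-0.8 -0.1  1.5]
shift units (old axes) [-0.01  0.05  0.04] (new axes) [-0.01  0.05  0.04] turn units [-0.0005  0.0004 -0.    ]
[ 274  149   16  153 2249] ((544.4680786132812, 274.40087890625), (9.949623107910156, 109.83885955810547), 79.14468383789062) [540.35596 275.22083]
[ 133  151   51  125 4141] ((518.79541015625, 196.2556915283203), (24.345272064208984, 87.30135345458984), 79.87496185302734) [513.3615  196.69485]
[ 389  155   40  124 3109] ((553.1099853515625, 358.0823974609375), (18.25478172302246, 87.12411499023438), 78.74176788330078) [548.5556  359.28937]
```

View pics/w1.png

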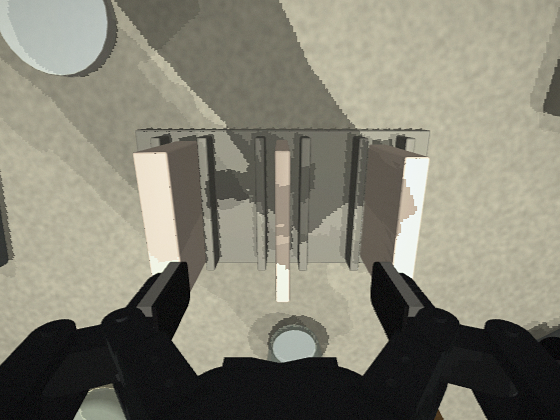

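The wrist view shows the thin middle plate at (283,225), between the open fingers with clearance on both sides. Its measured centre is (544.4, 274.4) mm. I'll go down and pinch it.

```bash
python3 -m inch '[[0.04,0.06,0.7,0,0,0,-1],[0,0,0.8,0,0,0,-1],[0,0,0.8,0,0,0,-1],[0,0,0.8,0,0,0,-1],[0,0,0.6,0,0,0,-1],[0,0,0,0,0,0,-1],[0,0,0,0,0,0,0.2],[0,0,0,0,0,0,0.5]]';python3 t.py .5442 .2742 .058 78.93;python3 -m inch '[[0,0,0,0,0,0,1],[0,0,0,0,0,0,1],[0,0,0,0,0,0,1],[0,0,0,0,0,0,1],[0,0,0,0,0,0,1],[0,0,0,0,0,0,1],[0,0,0,0,0,0,1],[0,0,0,0,0,0,1]]';python3 t.py .5442 .2742 .058 78.93
```

```text
clock: 3.35
eef_pos: [0.5454, 0.2751, 0.0608]
tool_rot: [0.772, 0.636, 0.002, 0.0]
ft_force: [1.1, 0.2, 0.2]
grip_width: 0.0593
clock 3.35 pos [0.5454 0.2751 0.0608] toolx yaw 78.94 tilt [0.18 0.09] grip 0.0593 F [1.1 0.2 0.2]
shift units (old axes) [-0.04 -0.04  0.11] (new axes) [-0.04 -0.04  0.11] turn units [ 0.0009 -0.0007  0.    ]
clock: 4.15
eef_pos: [0.5445, 0.2746, 0.0594]
tool_rot: [0.772, 0.636, 0.001, 0.0]
ft_force: [1.0, -0.6, 5.9]
grip_width: 0.0093
clock 4.15 pos [0.5445 0.2746 0.0594] toolx yaw 78.93 tilt [0.06 0.03] grip 0.0093 F [ 1.  -0.6  5.9]
shift units (old axes) [-0.02 -0.01  0.06] (new axes) [-0.02 -0.01  0.06] turn units [ 0.0003 -0.0002  0.    ]
```

The opening reads 9.3 mm, so this is the 10 mm plate. I'll lift it.

```bash
python3 -m inch '[[0,0,-0.3,0,0,0,1],[0,0,-0.6,0,0,0,1],[0,0,-0.9,0,0,0,1],[0,0,-1,0,0,0,1],[0,0,-1,0,0,0,1],[0,0,-1,0,0,0,1],[0,0,-1,0,0,0,1],[0,0,-0.4,0,0,0,1]]';python3 t.py .4815 -.280 .22 74.5
```

```text
clock: 4.95
eef_pos: [0.5447, 0.2747, 0.2161]
tool_rot: [0.772, 0.636, 0.001, 0.0]
ft_force: [0.6, 0.3, -1.2]
grip_width: 0.0093
clock 4.95 pos [0.5447 0.2747 0.2161] toolx yaw 78.93 tilt [0.14 0.07] grip 0.0093 F [ 0.6  0.3 -1.2]
shift units (old axes) [-22.26   1.78  -0.19] (new axes) [-22.05   3.49  -0.16] turn units [ 0.0007 -0.0006  0.0246]
```

```bash
python3 -m inch '[[0,0,0,0,0,0.0246,1],[-0.6,0.1,-0.16,0,0,0,1],[-0.9,0.15,0,0,0,0,1],[-1,0.15,0,0,0,0,1],[-1,0.15,0,0,0,0,1],[-1,0.16,0,0,0,0,1],[-1,0.16,0,0,0,0,1],[-1,0.16,0,0,0,0,1]]';python3 -m inch '[[-1,0.16,0,0,0,0,1],[-1,0.16,0,0,0,0,1],[-1,0.16,0,0,0,0,1],[-1,0.16,0,0,0,0,1],[-1,0.16,0,0,0,0,1],[-1,0.16,0,0,0,0,1],[-1,0.16,0,0,0,0,1],[-1,0.16,0,0,0,0,1]]';python3 t.py .4815 -.280 .22 74.5
```

```text
clock: 5.75
eef_pos: [0.5241, 0.1088, 0.2167]
tool_rot: [0.796, 0.606, -0.001, -0.0]
ft_force: [0.3, -0.7, -1.3]
grip_width: 0.0095
clock: 6.55
eef_pos: [0.5011, -0.092, 0.2168]
tool_rot: [0.796, 0.606, -0.001, -0.001]
ft_force: [0.5, 1.0, -2.1]
grip_width: 0.0093
clock 6.55 pos [ 0.5011 -0.092   0.2168] toolx yaw 74.55 tilt [-0.16  0.01] grip 0.0093 F [ 0.5  1.  -2.1]
shift units (old axes) [-7.46  1.25 -0.13] (new axes) [-7.46  1.25 -0.13] turn units [-0.0009  0.0002  0.0003]
```

```bash
python3 -m inch '[[-1,0.16,0,0,0,0,1],[-1,0.16,0,0,0,0,1],[-1,0.16,0,0,0,0,1],[-1,0.16,0,0,0,0,1],[-1,0.16,0,0,0,0,1],[-1,0.16,0,0,0,0,1],[-0.6,0.16,0,0,0,0,1],[-0.3,0.1,0,0,0,0,1]]';python3 -m inch '[[0,0,0.5,0,0,0,1],[0,0,0.5,0,0,0,1],[0,0,0.5,0,0,0,1],[0,0,0,0,0,0,1],[0,0,0,0,0,0,1],[0,0,0,0,0,0,1],[0,0,0,0,0,0,1],[0,0,0,0,0,0,1]]';python3 t.py .4815 -.280 .18 74.5
cat > snap.py <<'E'
import sys
from workcell import bot
from h import *
for n in sys.argv[2:]:
    c=bot.get_calibration(n); p,d=bot.camera(n); cv2.imwrite(f'pics/{n}{sys.argv[1]}.png',p); np.savez(f'pics/{n}{sys.argv[1]}.npz',d=d,W=cloud(c,d),**c)
E
python3 snap.py 2 wrist top side
```

```text
clock: 7.35
eef_pos: [0.4851, -0.2661, 0.217]
tool_rot: [0.796, 0.605, -0.0, -0.001]
ft_force: [0.4, 0.1, -1.1]
grip_width: 0.0095
clock: 8.15
eef_pos: [0.4865, -0.2649, 0.1809]
tool_rot: [0.796, 0.605, 0.0, 0.001]
ft_force: [-0.3, -0.4, -0.6]
grip_width: 0.0092
clock 8.15 pos [ 0.4865 -0.2649  0.1809] toolx yaw 74.51 tilt [ 0.06 -0.03] grip 0.0092 F [-0.3 -0.4 -0.6]
shift units (old axes) [-0.64 -0.03  0.04] (new axes) [-0.64 -0.03  0.04] turn units [0.0004 0.0001 0.0001]
```

View pics/wrist2.png

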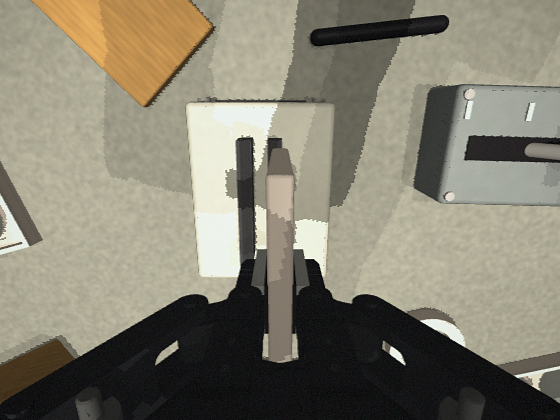

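View pics/side2.png

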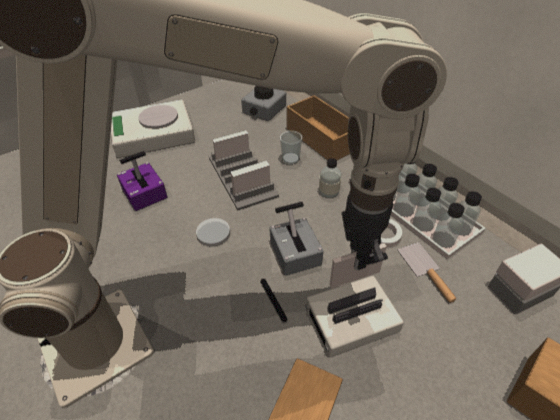

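View pics/top2.png

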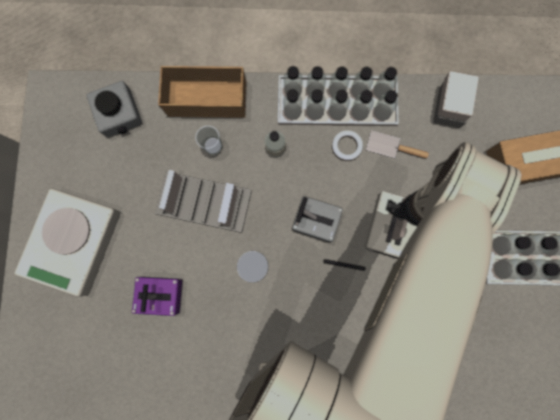

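Views: the plate is held upright above the reader at wrist pixel (280,250), and it needs to go about 16 mm left. In the top and side views the other two plates stand untouched. I'll measure the reader and plate from the wrist cloud.

```bash
cat > w.py <<'E'
import sys
from h import *
f=np.load(sys.argv[1]); W=f['W']; c={k:f[k] for k in ['R','t','vfov','cx','cy']}
e=float(sys.argv[2]) # expected plate top z
g=float(sys.argv[3]) if len(sys.argv)>3 else -15.6
a=np.radians(g); ex=np.array([np.cos(a),np.sin(a)]); ey=np.array([-np.sin(a),np.cos(a)])
z=W[...,2]
def ext(m,lab):
    P=W[m][:,:2]; 
    if len(P)<20: print(lab,'few'); return
    A=P@ex; B=P@ey
    mm=np.uint8(m); k,L,st,_=cv2.connectedComponentsWithStats(mm)
    for i in range(1,k):
        if st[i,4]<60: continue
        q=W[L==i][:,:2]; r=cv2.minAreaRect(np.float32(q*1000)); bx=cv2.boxPoints(r); E=max([bx[1]-bx[0],bx[2]-bx[1]],key=np.linalg.norm)
        print(lab,st[i,4],'pix',st[i,:4],'along',np.round([(q@ex).min(),(q@ex).max()],4),'across',np.round([(q@ey).min(),(q@ey).max()],4),'size',np.round(r[1],1),'ang',round(float((np.degrees(np.arctan2(E[1],E[0]))+90)%180-90),2),'zmed',np.median(W[L==i][:,2]).round(4))
R=(W[...,0]>.38)&(W[...,0]<.60)&(W[...,1]>-.4)&(W[...,1]<-.17)
ext(R&(abs(z-.075)<.004),'cheek'); ext(R&(z>.041)&(z<.049),'top'); ext(R&(abs(z-e)<.006),'plate')
o=np.array([.4815,-.280]); print('nominal ctr along/across',o@ex,o@ey)
E
python3 w.py pics/wrist2.npz .2185
```

```text
cheek 950 pix [235 140  13 126] along [0.4864 0.5963] across [-0.1604 -0.153 ] size [  7.2 109.8] ang -15.82 zmed 0.0739
top 17385 pix [186 102 149 175] along [0.4569 0.6245] across [-0.2069 -0.0769] size [129.9 167.7] ang -15.65 zmed 0.0455
plate 5921 pix [230 171 100 192] along [0.4853 0.5656] across [-0.1425 -0.1062] size [77.7 35.9] ang 2.45 zmed 0.219
nominal ctr along/across 0.5390603256853468 -0.14020062507709388
```

```bash
python3 t.py .4825 -.281 .145 74.4;  python3 -m inch '[[-0.35,0,0,0,0,0,1],[-0.33,0,0,0,0,0,1],[0,0,0.4,0,0,0,1],[0,0,0.5,0,0,0,1],[0,0,0.5,0,0,0,1],[0,0,0,0,0,0,1],[0,0,0,0,0,0,1],[0,0,0,0,0,0,1]]';python3 t.py .4825 -.281 .145 74.4; python3 snap.py 3 wrist; python3 w.py pics/wrist3.npz .1845
```

```text
clock 8.3 pos [ 0.4863 -0.2648  0.1806] toolx yaw 74.51 tilt [ 0.03 -0.01] grip 0.0093 F [-0.4 -0.6 -1. ]
shift units (old axes) [-0.66  0.03  1.42] (new axes) [-0.66  0.03  1.42] turn units [0.0002 0.     0.0006]
clock: 9.1
eef_pos: [0.4819, -0.2811, 0.1455]
tool_rot: [0.796, 0.605, 0.0, 0.0]
ft_force: [-0.1, 0.0, -1.0]
grip_width: 0.0092
clock 9.1 pos [ 0.4819 -0.2811  0.1455] toolx yaw 74.52 tilt [ 0.03 -0.01] grip 0.0092 F [-0.1  0.  -1. ]
shift units (old axes) [0.01 0.02 0.02] (new axes) [0.01 0.02 0.02] turn units [0.0002 0.     0.0007]
cheek 939 pix [253 145  12 113] along [0.4865 0.5706] across [-0.1603 -0.153 ] size [ 7.3 84.1] ang -15.69 zmed 0.0739
cheek 944 pix [293 145  13 104] along [0.4864 0.5643] across [-0.131  -0.1234] size [ 7.3 77.9] ang -16.0 zmed 0.0739
top 21501 pix [194 100 171 198] along [0.4565 0.6254] across [-0.2071 -0.0769] size [129.7 168.6] ang -15.84 zmed 0.0455
plate 5995 pix [228 171 104 192] along [0.4852 0.565 ] across [-0.1599 -0.1226] size [35.4 78.3] ang -33.9 zmed 0.1836
plate 72 pix [209 299  18   8] along [0.532  0.5338] across [-0.1672 -0.1613] size [5.9 1.7] ang 73.72 zmed 0.1891
plate 78 pix [333 299  18   9] along [0.5321 0.5335] across [-0.1211 -0.1152] size [5.8 1.4] ang 73.87 zmed 0.1891
nominal ctr along/across 0.5390603256853468 -0.14020062507709388
```

View pics/wrist3.png

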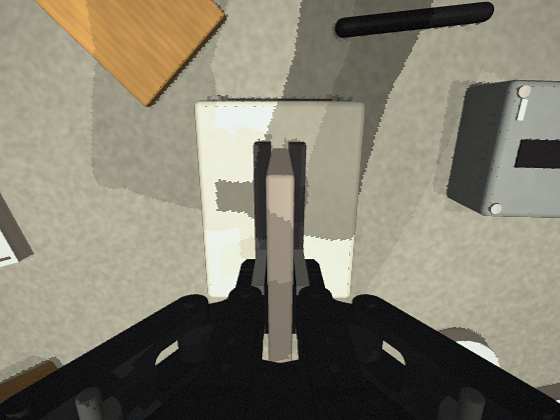

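The wrist view shows the plate centred between the cheeks (left 253–265, right 293–305 px). It needs +1.2 mm along and −0.7 mm across. Lowering now.

```bash
python3 -m inch '[[-0.03,0.05,0,0,0,0.0015,1],[0,0,0,0,0,0,1],[0,0,0.3,0,0,0,1],[0,0,0.3,0,0,0,1],[0,0,0.25,0,0,0,1],[0,0,0.25,0,0,0,1],[0,0,0.2,0,0,0,1],[0,0,0.15,0,0,0,1]]';python3 t.py .4828 -.282 .0926 74.2; python3 -m inch '[[0,0,0.15,0,0,0,1],[0,0,0.12,0,0,0,1],[0,0,0.1,0,0,0,1],[0,0,0.08,0,0,0,1],[0,0,0.06,0,0,0,1],[0,0,0.04,0,0,0,1],[0,0,0,0,0,0,1],[0,0,0,0,0,0,1]]';python3 t.py .4828 -.282 .0926 74.2
```

```text
clock: 9.95
eef_pos: [0.4824, -0.2821, 0.1083]
tool_rot: [0.797, 0.603, -0.0, -0.0]
ft_force: [-0.4, -0.0, -1.3]
grip_width: 0.0095
clock 9.95 pos [ 0.4824 -0.2821  0.1083] toolx yaw 74.23 tilt [-0.04  0.03] grip 0.0095 F [-0.4 -0.  -1.3]
shift units (old axes) [0.01 0.02 0.63] (new axes) [0.01 0.02 0.63] turn units [-0.0003 -0.0001  0.0002]
clock: 10.75
eef_pos: [0.4827, -0.2822, 0.0954]
tool_rot: [0.797, 0.603, 0.0, 0.0]
ft_force: [-1.1, 0.3, -1.7]
grip_width: 0.0092
clock 10.75 pos [ 0.4827 -0.2822  0.0954] toolx yaw 74.23 tilt [ 0.01 -0.  ] grip 0.0092 F [-1.1  0.3 -1.7]
shift units (old axes) [0.01 0.   0.11] (new axes) [0.01 0.   0.11] turn units [0.     0.     0.0002]
```

```bash
python3 -m inch '[[0,0,0.03,0,0,0,1],[0,0,0.03,0,0,0,1],[0,0,0.02,0,0,0,1],[0,0,0.02,0,0,0,1],[0,0,0.01,0,0,0,1],[0,0,0,0,0,0,1],[0,0,0,0,0,0,1],[0,0,0,0,0,0,1]]';python3 t.py .4828 -.282 .0926 74.2
```

```text
clock: 11.55
eef_pos: [0.4827, -0.2822, 0.0926]
tool_rot: [0.797, 0.603, 0.0, 0.0]
ft_force: [0.2, 0.6, -0.7]
grip_width: 0.0093
clock 11.55 pos [ 0.4827 -0.2822  0.0926] toolx yaw 74.24 tilt [ 0. -0.] grip 0.0093 F [ 0.2  0.6 -0.7]
shift units (old axes) [ 0.01  0.   -0.  ] (new axes) [ 0.01  0.   -0.  ] turn units [0.     0.     0.0002]
```

Nothing has touched yet, so I'll creep down until the force shows contact.

```bash
python3 -m inch '[[0,0,0.02,0,0,0,1],[0,0,0,0,0,0,1],[0,0,0.02,0,0,0,1],[0,0,0,0,0,0,1],[0,0,0,0,0,0,1],[0,0,0,0,0,0,1],[0,0,0,0,0,0,1],[0,0,0,0,0,0,1]]'|sed -n '2p;4p'; python3 -m inch '[[0,0,0.02,0,0,0,1],[0,0,0,0,0,0,1],[0,0,0.02,0,0,0,1],[0,0,0,0,0,0,1],[0,0,0,0,0,0,1],[0,0,0,0,0,0,1],[0,0,0,0,0,0,1],[0,0,0,0,0,0,1]]'|sed -n '2p;4p'
```

```text
eef_pos: [0.4827, -0.2823, 0.0924]
ft_force: [-2.1, 1.0, 4.7]
eef_pos: [0.4828, -0.2823, 0.0924]
ft_force: [-4.4, 2.1, 10.7]
```

The plate touched down at z = 0.0924 with a 5–10 N reaction. I'll release it, check that it's free, then raise.

```bash
python3 -m inch '[[0,0,-0.02,0,0,0,1],[0,0,0,0,0,0,1],[0,0,0,0,0,0,0.5],[0,0,0,0,0,0,0.2],[0,0,0,0,0,0,0],[0,0,0,0,0,0,0],[0,0,0,0,0,0,0],[0,0,0,0,0,0,0]]'; python3 -m inch '[[0,0,-0.2,0,0,0,0],[0,0,-0.4,0,0,0,0],[0,0,-0.6,0,0,0,0],[0,0,-0.8,0,0,0,0],[0,0,-0.8,0,0,0,0],[0,0,-0.8,0,0,0,0],[0,0,0,0,0,0,0],[0,0,0,0,0,0,0]]'; python3 snap.py 4 wrist side;  python3 w.py pics/wrist4.npz .130
```

```text
clock: 13.95
eef_pos: [0.4826, -0.2822, 0.0909]
tool_rot: [0.797, 0.603, -0.0, -0.0]
ft_force: [-0.4, -0.5, -0.3]
grip_width: 0.0424
clock: 14.75
eef_pos: [0.483, -0.2824, 0.1819]
tool_rot: [0.797, 0.603, 0.0, 0.001]
ft_force: [-0.4, -0.0, -0.4]
grip_width: 0.0422
cheek 956 pix [257 138  11 127] along [0.4864 0.5965] across [-0.1604 -0.153 ] size [  7.1 110.1] ang -15.8 zmed 0.0739
cheek 956 pix [293 138  11 127] along [0.4865 0.5967] across [-0.1311 -0.1234] size [  7.5 110.2] ang -15.76 zmed 0.074
top 17516 pix [206 100 149 176] along [0.4566 0.6259] across [-0.2069 -0.077 ] size [129.6 169. ] ang -15.8 zmed 0.0455
plate 2305 pix [272 146  16 155] along [0.4867 0.5969] across [-0.1472 -0.1372] size [ 10.  110.2] ang -15.63 zmed 0.1304
nominal ctr along/across 0.5390603256853468 -0.14020062507709388
```

View pics/wrist4.png

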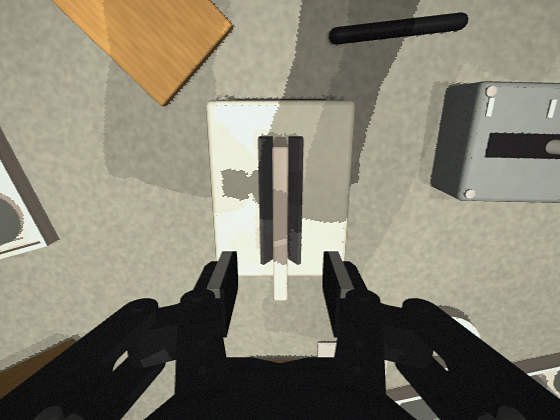

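View pics/side4.png

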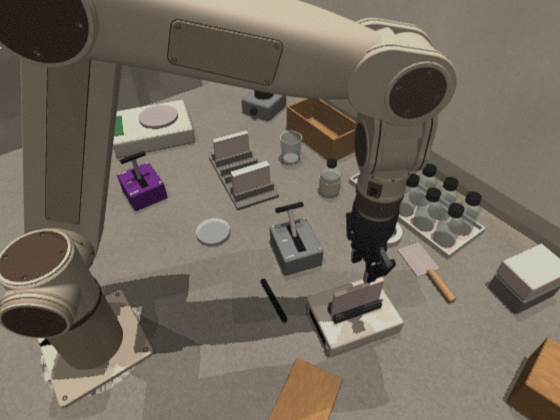

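The placed plate is at wrist pixels 272–288 × 146–301, standing upright with its top at 0.130 m. Its ends are within 0.5 mm of the cheek ends. The other two plates still stand in the rack. Next is the lever.

```bash
python3 t.py .4883 -.0044 .19 72.8
```

```text
clock 14.85 pos [ 0.4821 -0.2819  0.1803] toolx yaw 74.23 tilt [-0.07  0.04] grip 0.0428 F [-0.7 -0.8 -1.7]
shift units (old axes) [10.75 -2.78 -0.38] (new axes) [10.68 -3.05 -0.39] turn units [-0.0004 -0.0001  0.008 ]
```

```bash
python3 -m inch '[[0,0,-0.4,0,0,0.008,0],[0.7,-0.2,0,0,0,0,0],[1,-0.28,0,0,0,0,0],[1,-0.28,0,0,0,0,0],[1,-0.28,0,0,0,0,0],[1,-0.28,0,0,0,0,0],[1,-0.29,0,0,0,0,0],[1,-0.29,0,0,0,0,0]]'; python3 -m inch '[[1,-0.29,0,0,0,0,0],[1,-0.29,0,0,0,0,0],[1,-0.29,0,0,0,0,0],[0.7,-0.2,0,0,0,0,0],[0.28,-0.08,0,0,0,0,0],[0,0,0,0,0,0,0],[0,0,0,0,0,0,0],[0,0,0,0,0,0,0]]'; python3 t.py .4883 -.0044 .19 72.8; python3 snap.py 5 wrist; python3 - <<'E'
from h import *
f=np.load('pics/wrist5.npz'); W=f['W']; z=W[...,2]; a=np.radians(-17.1)
ex=np.array([np.cos(a),np.sin(a)]); ey=np.array([-np.sin(a),np.cos(a)])
near=(W[...,0]>.40)&(W[...,0]<.6)&(W[...,1]>-.16)&(W[...,1]<.06)
for lab,m in [('boxtop',near&(abs(z-.06)<.005)),('bar',near&(z>.108)&(z<.135))]:
    k,L,st,_=cv2.connectedComponentsWithStats(np.uint8(m))
    for i in range(1,k):
        if st[i,4]<100: continue
        P=W[L==i]; q=P[:,:2]; r=cv2.minAreaRect(np.float32(q*1000))
        print(lab,st[i],'x',(q@ex).min().round(4),(q@ex).max().round(4),'y',(q@ey).min().round(4),(q@ey).max().round(4),'z',P[:,2].max().round(4),np.median(P[:,2]).round(4),r[2],np.round(r[1],1),np.round(r[0],1))
o=np.array([.4944,-.0595]);print(o@ex,o@ey)
E
```

```text
clock: 15.65
eef_pos: [0.4863, -0.1061, 0.191]
tool_rot: [0.805, 0.593, -0.0, -0.0]
ft_force: [0.9, -0.4, -0.1]
grip_width: 0.0429
clock: 16.45
eef_pos: [0.4887, -0.0053, 0.191]
tool_rot: [0.805, 0.593, -0.0, 0.0]
ft_force: [-0.3, 1.2, 0.1]
grip_width: 0.0424
clock 16.45 pos [ 0.4887 -0.0053  0.191 ] toolx yaw 72.73 tilt [-0.01 -0.01] grip 0.0424 F [-0.3  1.2  0.1]
shift units (old axes) [ 0.03 -0.03  0.04] (new axes) [ 0.03 -0.03  0.04] turn units [-0.      0.0001 -0.0004]
boxtop [  160   168   132   101 10422] x 0.442 0.5413 y 0.0291 0.1493 z 0.0648 0.0607 72.8682632446289 [120.2  99.3] [496.1 -59.3]
bar [ 258  203   29   93 1792] x 0.4568 0.5271 y 0.1214 0.1433 z 0.1305 0.1278 73.03638458251953 [21.8 70.3] [509.1 -18.2]
0.49003946586761654 0.08850385241435046
```

View pics/wrist5.png

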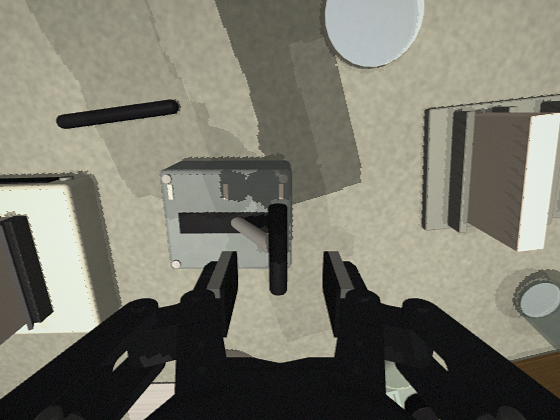

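The wrist view shows the crossbar at x≈278, rows 203–296, between the fingers. The lever is about −0.53 rad, and the box centre is about (496, −59) mm. I'll grip the robot-side half of the bar, clear of the stem.

```bash
python3 t.py .4887 -.0089 .1095 72.9; python3 -m inch '[[-0.16,0.05,0.3,0,0,0,0],[0,0,0.7,0,0,0,0],[0,0,0.8,0,0,0,0],[0,0,0.8,0,0,0,0],[0,0,0.5,0,0,0,0],[0,0,0.16,0,0,0,0],[0,0,0,0,0,0,0],[0,0,0,0,0,0,0]]'; python3 t.py .4887 -.0089 .1095 72.9; python3 snap.py 6 wrist side
```

```text
clock 16.5 pos [ 0.4887 -0.0054  0.191 ] toolx yaw 72.71 tilt [-0.01 -0.01] grip 0.0424 F [-0.4 -0.1 -0.1]
shift units (old axes) [-0.13  0.04  3.26] (new axes) [-0.13  0.04  3.26] turn units [-0.      0.0001 -0.001 ]
clock: 17.3
eef_pos: [0.4892, -0.0091, 0.11]
tool_rot: [0.805, 0.593, 0.0, 0.0]
ft_force: [0.4, 0.4, -0.3]
grip_width: 0.0428
clock 17.3 pos [ 0.4892 -0.0091  0.11  ] toolx yaw 72.76 tilt [ 0.05 -0.  ] grip 0.0428 F [ 0.4  0.4 -0.3]
shift units (old axes) [ 0.   -0.02  0.02] (new axes) [ 0.   -0.02  0.02] turn units [ 0.0003 -0.0001 -0.0008]
```

View pics/wrist6.png

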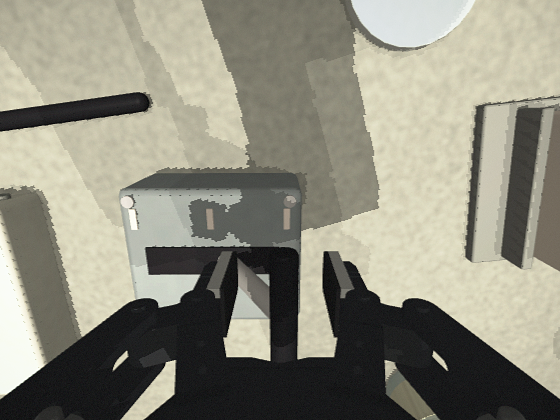

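The wrist view shows the bar centred between the jaws (bar 273–298, pads 232 and 325 px). Closing.

```bash
python3 -m inch '[[0,0,0,0,0,0,0.3],[0,0,0,0,0,0,0.6],[0,0,0,0,0,0,1],[0,0,0,0,0,0,1],[0,0,0,0,0,0,1],[0,0,0,0,0,0,1],[0,0,0,0,0,0,1],[0,0,0,0,0,0,1]]'; python3 - <<'E'
from workcell import bot
import numpy as np
o=bot.get_obs();a=np.radians(-17.1);ex=np.array([np.cos(a),np.sin(a)]);ey=np.array([-np.sin(a),np.cos(a)])
p=o['eef_pos'];print('along',p[:2]@ex,'across rel',p[:2]@ey-.0892,p[2],np.arcsin((p[:2]@ey-.0892)/.09))
E
```

```text
clock: 18.2
eef_pos: [0.4894, -0.0082, 0.1102]
tool_rot: [0.805, 0.594, 0.001, -0.0]
ft_force: [-0.4, 3.4, 6.2]
grip_width: 0.0118
along 0.47014373141841853 across rel 0.04684442805921274 0.11019770382821796 0.5474289786784731
```

```bash
python3 -m inch '[[-0.25,0,-0.14,0,0,0,1],[-0.25,0,-0.11,0,0,0,1],[-0.25,0,-0.09,0,0,0,1],[-0.25,0,-0.07,0,0,0,1],[0,0,0,0,0,0,1],[0,0,0,0,0,0,1],[0,0,0,0,0,0,1],[0,0,0,0,0,0,1]]'; cat > l.py <<'E'
from workcell import bot
import numpy as np
o=bot.get_obs();a=np.radians(-17.1);ex=np.array([np.cos(a),np.sin(a)]);ey=np.array([-np.sin(a),np.cos(a)])
p=o['eef_pos'];y=p[:2]@ey-.0892;print('along',p[:2]@ex,'across rel',y,p[2],'theta if held',np.arcsin(y/.09),'bar z',.045+np.sqrt(.0081-y*y))
E
python3 l.py; python3 snap.py 7 wrist side
```

```text
clock: 19.0
eef_pos: [0.4827, -0.0302, 0.1214]
tool_rot: [0.804, 0.594, 0.003, -0.001]
ft_force: [-0.8, 8.2, 10.4]
grip_width: 0.0114
along 0.4702309731615305 across rel 0.02384141805930924 0.12143309523014491 theta if held 0.268105033278516 bar z 0.13178471515722823
```

View pics/wrist7.png

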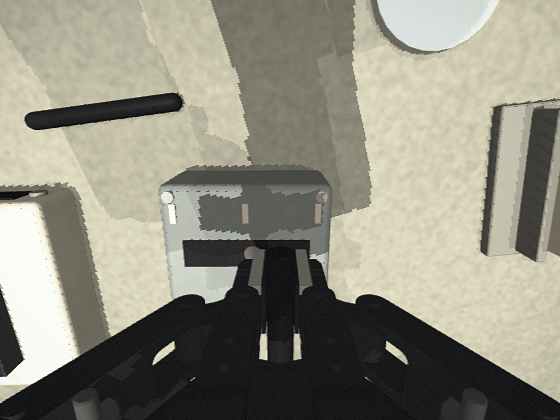

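View pics/side7.png

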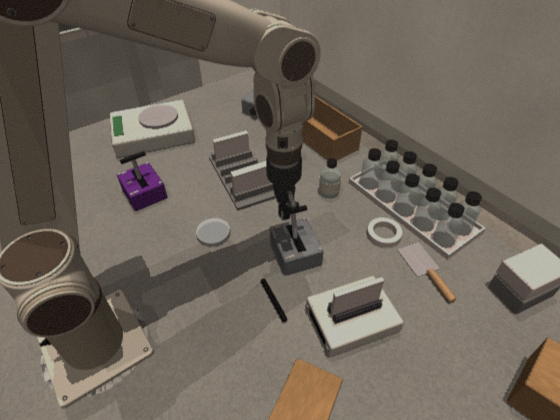

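The lever follows, now at about −0.27 rad (bar at (285,290) in the wrist view). But an opening of 11.4 mm with a 10 N upward force means the pads hold the bar only at their lower edge. I'll open slightly, lower 7 mm and close again.

```bash
python3 -m inch '[[0,0,0,0,0,0,0.4],[0,0,0,0,0,0,0.4],[0,0,0,0,0,0,0.4],[0.05,0,0.18,0,0,0,0.4],[0,0,0.17,0,0,0,0.4],[0,0,0,0,0,0,0.4],[0,0,0,0,0,0,1],[0,0,0,0,0,0,1]]';python3 l.py; python3 -m inch '[[0,0,0,0,0,0,1],[0,0,0,0,0,0,1],[0,0,0,0,0,0,1],[0,0,0,0,0,0,1],[0,0,0,0,0,0,1],[0,0,0,0,0,0,1],[0,0,0,0,0,0,1],[0,0,0,0,0,0,1]]';python3 l.py
```

```text
clock: 19.9
eef_pos: [0.4815, -0.0313, 0.1108]
tool_rot: [0.805, 0.593, -0.0, -0.0]
ft_force: [-0.3, 1.5, -2.2]
grip_width: 0.0123
along 0.4694080633043936 across rel 0.022464693849921058 0.1107872413411467 theta if held 0.2522751203761101 bar z 0.13215123367015133
clock: 20.7
eef_pos: [0.4815, -0.0314, 0.1109]
tool_rot: [0.805, 0.593, -0.0, -0.0]
ft_force: [-0.6, 1.3, -4.7]
grip_width: 0.012
along 0.46940812426186 across rel 0.022358535423738293 0.11085041985297567 theta if held 0.25105721688651933 bar z 0.13217852885719877
```

```bash
python3 -m inch '[[-0.2,0,-0.04,0,0,0,1],[-0.25,0,-0.035,0,0,0,1],[-0.25,0,-0.025,0,0,0,1],[-0.19,0,-0.01,0,0,0,1],[0,0,0,0,0,0,1],[0,0,0,0,0,0,1],[0,0,0,0,0,0,1],[0,0,0,0,0,0,1]]';python3 l.py; python3 snap.py 8 wrist side
```

```text
clock: 21.5
eef_pos: [0.4752, -0.0522, 0.1149]
tool_rot: [0.805, 0.594, 0.001, -0.0]
ft_force: [-2.5, 5.5, 3.8]
grip_width: 0.012
along 0.4695388247072637 across rel 0.0006773929636273712 0.11492906043233364 theta if held 0.0075266595495155075 bar z 0.13499745073485597
```

View pics/side8.png

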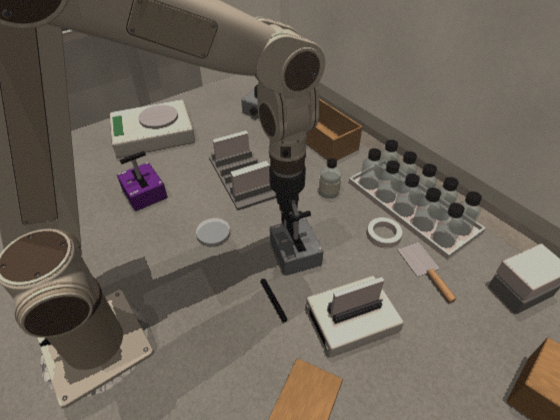

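View pics/wrist8.png

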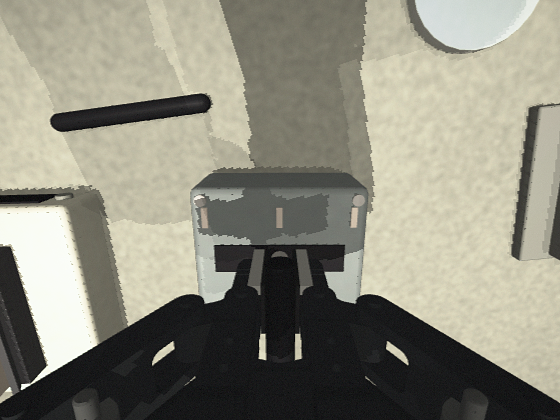

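The lever is upright: the bar is at column 280, level with the middle of the slot (216–344 px) and the centre mark (279). Pausing 2.4 s.

```bash
python3 -m inch '[[0,0,0,0,0,0,1],[0,0,0,0,0,0,1],[0,0,0,0,0,0,1],[0,0,0,0,0,0,1],[0,0,0,0,0,0,1],[0,0,0,0,0,0,1],[0,0,0,0,0,0,1],[0,0,0,0,0,0,1]]' >/dev/null; python3 -m inch '[[0,0,0,0,0,0,1],[0,0,0,0,0,0,1],[0,0,0,0,0,0,1],[0,0,0,0,0,0,1],[0,0,0,0,0,0,1],[0,0,0,0,0,0,1],[0,0,0,0,0,0,1],[0,0,0,0,0,0,1]]'>/dev/null; python3 -m inch '[[0,0,0,0,0,0,1],[0,0,0,0,0,0,1],[0,0,0,0,0,0,1],[0,0,0,0,0,0,1],[0,0,0,0,0,0,1],[0,0,0,0,0,0,1],[0,0,0,0,0,0,1],[0,0,0,0,0,0,1]]'; python3 l.py
```

```text
clock: 24.0
eef_pos: [0.4752, -0.0522, 0.1149]
tool_rot: [0.805, 0.594, 0.001, -0.0]
ft_force: [-2.7, 4.4, 3.0]
grip_width: 0.0123
along 0.46952858080602883 across rel 0.0006694697130957411 0.1149196222011592 theta if held 0.0074386209678445414 bar z 0.1349975100227959
```

```bash
python3 -m inch '[[-0.25,0,0.01,0,0,0,1],[-0.25,0,0.03,0,0,0,1],[-0.25,0,0.04,0,0,0,1],[-0.25,0,0.06,0,0,0,1],[-0.25,0,0.08,0,0,0,1],[-0.25,0,0.1,0,0,0,1],[-0.25,0,0.12,0,0,0,1],[-0.2,0,0.13,0,0,0,1]]'; python3 l.py; python3 -m inch '[[-0.1,0,0.07,0,0,0,1],[-0.06,0,0.04,0,0,0,1],[-0.05,0,0.03,0,0,0,1],[0,0,0,0,0,0,1],[0,0,0,0,0,0,1],[0,0,0,0,0,0,1],[0,0,0,0,0,0,1],[0,0,0,0,0,0,1]]'; python3 l.py
```

```text
clock: 24.8
eef_pos: [0.4617, -0.099, 0.101]
tool_rot: [0.805, 0.593, 0.002, 0.0]
ft_force: [-1.9, 5.0, 4.8]
grip_width: 0.012
along 0.4704129828433169 across rel -0.0480710132198669 0.10097379814755564 theta if held -0.5634692900818746 bar z 0.1210866459243367
clock: 25.6
eef_pos: [0.4611, -0.1015, 0.0991]
tool_rot: [0.804, 0.594, 0.004, -0.001]
ft_force: [-4.2, 12.9, 16.2]
grip_width: 0.012
along 0.47053225791703185 across rel -0.05063161446817825 0.09913096364487599 theta if held -0.5974953094304895 bar z 0.11940725513245172
```

The stop is reached: 0.597 rad with the force rising. I'll nudge slightly more, then release and retreat upward.

```bash
python3 -m inch '[[-0.08,0,0.03,0,0,0,1],[0,0,0,0,0,0,1],[0,0,0,0,0,0,1],[0,0,0,0,0,0,0.4],[0,0,0,0,0,0,0.1],[0,0,0,0,0,0,0.1],[0,0,0,0,0,0,0.1],[0,0,0,0,0,0,0.1]]'; python3 l.py; python3 -m inch '[[0,0,-0.2,0,0,0,0.1],[0,0,-0.4,0,0,0,0.1],[0,0,-0.7,0,0,0,0.1],[0,0,-1,0,0,0,0.1],[0,0,-1,0,0,0,0.1],[0,0,-0.9,0,0,0,0.1],[0,0,0,0,0,0,0.1],[0,0,0,0,0,0,0.1]]';python3 -m inch '[[0,-0.8,-0.2,0,0,0,0],[0,-1,-0.2,0,0,0,0],[0,-1,0,0,0,0,0],[0,-1,0,0,0,0,0],[0,-0.4,0,0,0,0,0],[0,0,0,0,0,0,0],[0,0,0,0,0,0,0],[0,0,0,0,0,0,0]]'; python3 snap.py 9 wrist side top;  python3 - <<'E'
from h import *
a=np.radians(-17.1)
ex=np.array([np.cos(a),np.sin(a)]); ey=np.array([-np.sin(a),np.cos(a)])
for n in ['wrist','side','top']:
    f=np.load(f'pics/{n}9.npz'); W=f['W']; z=W[...,2]; q=W[...,:2]-[.4963,-.0593]; A=q@ex;B=q@ey
    m=(abs(A)<.045)&(B<-.02)&(B>-.075)&(z>.1)&(z<.14)
    if m.sum()>20: print(n,m.sum(),'A',A[m].min(),A[m].max(),'B',B[m].min().round(4),np.median(B[m]).round(4),'ztop',np.percentile(z[m],[50,98]).round(4))
E
python3 w.py pics/wrist9.npz .130
```

```text
clock: 26.4
eef_pos: [0.4584, -0.1067, 0.095]
tool_rot: [0.805, 0.593, -0.0, -0.0]
ft_force: [0.3, 0.9, -0.4]
grip_width: 0.0385
along 0.4694939648893512 across rel -0.05642633957560886 0.09495998487901786 theta if held -0.677644012016177 bar z 0.11511467893457172
clock: 27.2
eef_pos: [0.459, -0.1063, 0.2011]
tool_rot: [0.805, 0.593, 0.001, 0.001]
ft_force: [-0.9, 0.2, -0.0]
grip_width: 0.0385
clock: 28.0
eef_pos: [0.3594, -0.0754, 0.2102]
tool_rot: [0.805, 0.593, 0.0, 0.0]
ft_force: [-0.6, -0.0, -1.2]
grip_width: 0.0429
wrist 1012 A -0.0357234129019607 0.020247484201529203 B -0.0576 -0.0496 ztop [0.1249 0.1275]
side 188 A -0.03580656020953624 0.03361603279349537 B -0.0586 -0.0536 ztop [0.1253 0.1288]
top 129 A -0.018384804686011336 0.03427702206274382 B -0.0567 -0.048 ztop [0.1236 0.1297]
top 3871 pix [ 78 269 117  62] along [0.4559 0.5321] across [-0.2059 -0.0765] size [129.4  76.1] ang 74.51 zmed 0.0456
top 345 pix [157 360  18  31] along [0.5775 0.6262] across [-0.139  -0.1112] size [20.3 52.5] ang -31.03 zmed 0.0459
plate few
nominal ctr along/across 0.5390603256853468 -0.14020062507709388
```

View pics/side9.png

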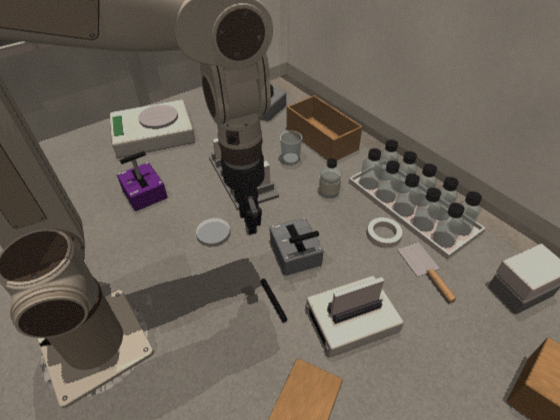

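View pics/wrist9.png

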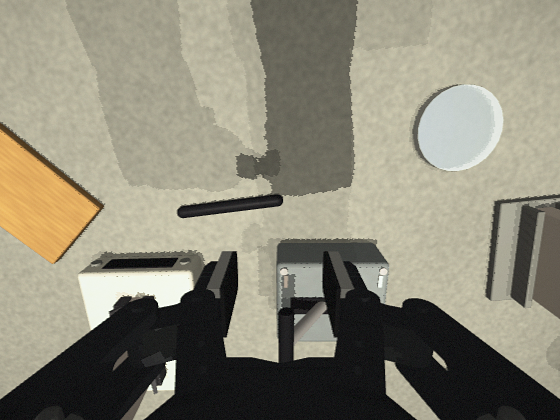

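View pics/top9.png

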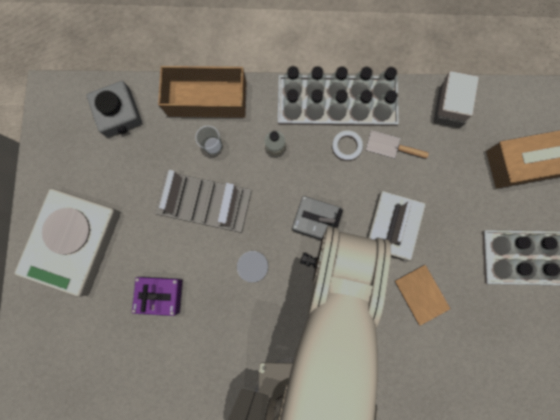

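The lever measures about 0.6 rad right (bar top z ≈ 0.127 m). The plate is standing in the reader at side pixel (360,298), the two other plates are in the rack, and the gripper is clear of everything.

```bash
python3 - <<'E'
from workcell import bot
print(bot.job_done(), bot.get_obs()['clock'])
E
```

```text
the job is handed in; nothing more can be done
the job is handed in; nothing more can be done
```

The 10 mm plate is standing in the reader, and the lamp switch is fully right after its pause at centre off. I handed the job in at about 28 s of the 67 s allowed.

- **Finding the plate:** I pinched only the middle plate, because it looked thinnest in the camera images. The fingers read 9.3 mm, which rules out 16 and 22 mm, so I left the other two untouched.
- **Placing it:** I lowered it until it touched the channel floor, with 5–10 N reaction at the end, and let go there. Afterwards its top was at 0.130 m, as expected when seated. Its ends were within 0.5 mm of the cheek ends and its angle within 0.2° of theirs.
- **Switch lever:** The plate was released first. I took the lever from about −0.53 rad to upright (within about 0.01 rad), held it 2.4 s or more, then moved it right to the stop. After release it measured about 0.6 rad.
- **Last look:** The other two plates stand in the rack, nothing else on the bench looked moved, and the gripper is open and clear.

- **Two things were off:** My first grip on the lever bar only caught the lower edge of the pads, so I opened and gripped again part-way, before reaching centre. The opening on the 14 mm bar also read only about 12 mm, which I did not explain, but the lever followed the gripper correctly.
- **Not rechecked:** After the lever move I confirmed the plate by eye in the side and top views only. The wrist camera could no longer see it to measure.

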